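# Line up the stock cartons by height on the supply-room shelf

### The arm

A 6-joint arm with a two-finger parallel gripper is mounted at the origin on the work surface. World frame = base frame: x ahead of the robot, y to its left, z up, the work surface at z = 0. Lengths are in m, angles in rad, forces in N, time in s.
With the tool pointing down it reaches from about 0.375 to 0.9 m from the base axis. Payload 3.1 kg.
Tool frame: the origin (TCP) lies at the centre of the arm's flange, where the gripper is bolted on; the fingertips stand robot.tip_extent ahead of it and the grasp point (between the pads) lies 164 mm ahead of it (robot.tip_extent is the distance from the TCP to the fingertips, in m); z points along the fingers, y is the line along which they close (so a half turn about z gives the same grasp; the last joint's range is limited). The gripper opens to 87 mm and grips with 3 to 60 N. Pads are 19 mm wide; open, the fingers measure 117 mm over their backs; the gripper's body (75 mm by 190 mm) begins 51 mm behind the grasp point.
Start: joints at [0.924, 0.527, 1.433, -0, 1.181, -0.178], TCP at [0.282, 0.558, 0.405] pointing down, gripper open.
Joint ranges: [-3.08, 3.08], [-0.75, 2.2], [0.22, 2.44], [-1.43, 4.57], [0, 2.65], [-2.85, 2.85]. Speed limits (rad/s): [2.79, 2.79, 3.14, 3.14, 3.14, 3.14].

### API

Orientations are given as a unit quaternion [x, y, z, w].
In Python, from rig import get_obs, camera, hand_in, cut_out, robot gives the robot as it stands.
- The arm moves only by the tool step_arm, never from a script. Its argument "rows" is a list of rows, each a list of 6 numbers: the shift along the world's x, y, z in m, then the turn, a rotation vector about the world's x, y, z in degrees. A call has 1 to 12 rows; each row shifts and turns the commanded pose from where the row before left it; what a row does not reach is not made up. A row lasts 1/8 s, in which the tool goes at most 62.5 mm and 10.7 degrees, less where a joint would pass 70% of its speed; a pose out of reach is approached as far as the arm can. A call is refused whole if a number of a shift passes 0.0625 or a number of a turn 10.7, either way. A call with a gripper value outside its range is refused whole. "jaw" is the finger opening in m, from 0 to 0.087, set as the call begins (left out, the last holds). The fingers move at their own pace and stop on an object; "squeeze" is the grip in N (left out, the last holds). Time passes only in rows, so rows that do not move let the fingers close. It gives the time, the measured TCP pose, the force, the opening and the grip force at its end, in the units of the state.
- get_obs(): the state, without advancing time (a new reading comes with each control period).
- camera(name): name is "scene" or "side" or "wrist"; returns a dict with "pixels" (480x640x3 uint8, blue, green, red), "depth" (480x640 float32, m along the optical axis (not along the pixel's ray), 0 where there is no reading), "fov_y" (degrees; the focal length in pixels is half the picture's height over the tangent of half this angle, whatever the lens; pixels are square), "cx", "cy" (the principal point, pixels), "k1" (the pictures are not rectified: a ray, as slopes to the right and down, at radius r is drawn at 1 + k1 r^2 times it, then the intrinsics apply), "extrinsics" (4x4, takes a point from camera to world coordinates); the wrist camera has in their place "mount" (4x4, takes a point from camera to tool coordinates, whose origin is the TCP and whose axes are the flange's). Camera axes: x right, y up, looking along -z (the intrinsics and any distortion apply to the point x, -y, -z); pixel columns grow to the right and rows downward; lengths in m; the calibration is good to about 2 mm. A picture is of the moment at which its call begins: read the wrist's pose just before it.
- hand_in(): hands the job in; it is judged then, once.
Trained networks look in the newest picture that a camera, given by its name, has taken for a name from the list of things; names that differ only in an ending like _2 or _b are one class to them, and where a whole thing is asked for, a point or a joint stands for the part that bears it (a point fixed in the world has none). Each returns a list of dicts, best first, with "confidence" (0 to 1); they miss things now and then, are a little off and sometimes report something else, mostly with a low value. They report only what shows in the picture. A call takes as long as a camera call.
- cut_out(label, camera): "region" (480x640 bool, what is visible of it) and "extent" ([centre column, centre row, width, height] in pixels, round what is visible of it).
The state is a dict: "time": time; "q": joint angles; "joint_velocities": joint speeds; "joint_torque": joint torques, N m; "position": TCP position; "tool_rot": TCP orientation; "ft_force": force on the tool from outside, world axes, zero at the start; "moment": the same for the moment, N m; "grip_width": finger opening in m; "grip_force": force on a finger pad.
Only numpy, scipy, OpenCV 4.12 (cv2) and the standard library are available. Lean on these libraries where they do the work, as an engineer would, in place of code of your own. Each camera call takes 0.05 s, during which the arm holds its last target. There are 200 camera calls.

### The job

Line up the four stock cartons by height along the counter shelf: the tallest in the tray next to the red bookend, stepping down to the lowest in the tray next to the paper-clip tub. Set one carton down in each tray without dropping it, upright, centred and square in the tray; the trays' colours mean nothing. Leave the bookend and the tub standing where they are.

Things in the scene. Friction and masses are not known exactly. Their poses are not given: they have to be found in the camera images.
- carton_white: Small closed rigid stock carton, white with a broad green band round it; the tallest. 56 mm (its x) by 64 mm (its y), 128 mm high, 100 to 420 g. Origin at the centre of its underside, z up through its top; a paper label on its -x face. At the start it stands upright, turned up to 0.6 rad, on the counter (z = 0) between the robot and the shelf, the four cartons in any order about 150 mm apart.
- carton_kraft: Small closed rigid stock carton, plain brown kraft; second tallest. 60 mm (its x) by 62 mm (its y), 104 mm high, 100 to 420 g. Origin at the centre of its underside, z up through its top; a paper label on its -x face. At the start it stands upright, turned up to 0.6 rad, on the counter (z = 0) between the robot and the shelf, the four cartons in any order about 150 mm apart.
- carton_violet: Small closed rigid stock carton, violet with a pale lilac band; third tallest. 52 mm (its x) by 60 mm (its y), 82 mm high, 100 to 420 g. Origin at the centre of its underside, z up through its top; a paper label on its -x face. At the start it stands upright, turned up to 0.6 rad, on the counter (z = 0) between the robot and the shelf, the four cartons in any order about 150 mm apart.
- carton_orange: Small closed rigid stock carton, plain orange; the lowest. 54 mm (its x) by 62 mm (its y), 60 mm high, 100 to 420 g. Origin at the centre of its underside, z up through its top; a paper label on its -x face. At the start it stands upright, turned up to 0.6 rad, on the counter (z = 0) between the robot and the shelf, the four cartons in any order about 150 mm apart.
- tray_black: Square black plastic tray fixed on the shelf: 92 mm outside, 86 mm inside, walls 16 mm high, floor 3 mm thick. Origin at the centre of its underside, 45 mm above the counter (inner floor 48 mm, rim 61 mm above it); x away from the robot across the shelf, y along it, z up. The four trays form one straight row, about 98 mm centre to centre, colours in any order.
- tray_yellow: Square yellow plastic tray fixed on the shelf: 92 mm outside, 86 mm inside, walls 16 mm high, floor 3 mm thick. Origin at the centre of its underside, 45 mm above the counter (inner floor 48 mm, rim 61 mm above it); x away from the robot across the shelf, y along it, z up. The four trays form one straight row, about 98 mm centre to centre, colours in any order.
- tray_blue: Square blue plastic tray fixed on the shelf: 92 mm outside, 86 mm inside, walls 16 mm high, floor 3 mm thick. Origin at the centre of its underside, 45 mm above the counter (inner floor 48 mm, rim 61 mm above it); x away from the robot across the shelf, y along it, z up. The four trays form one straight row, about 98 mm centre to centre, colours in any order.
- tray_grey: Square grey plastic tray fixed on the shelf: 92 mm outside, 86 mm inside, walls 16 mm high, floor 3 mm thick. Origin at the centre of its underside, 45 mm above the counter (inner floor 48 mm, rim 61 mm above it); x away from the robot across the shelf, y along it, z up. The four trays form one straight row, about 98 mm centre to centre, colours in any order.
- bookend: Loose red steel bookend, 0.7 kg: upright plate 90 mm wide, 112 mm high, in the middle of a foot 90 mm (x, across the shelf) by 70 mm (y, along it). Origin at the centre of the foot's underside. It stands on the shelf, 45 mm above the counter, at the left or right end of the row of trays, about 93 mm from the end tray's centre.
- clip_tub: Loose clear tub of paper clips, white lid, 64 mm across, 58 mm high, 0.25 kg. Origin at the centre of its underside. On the shelf, at the other end of the row, about 93 mm from the end tray's centre. The shelf: pale wood, 130 mm deep, 570 mm long, 10 mm lip at its far edge. A stapler and a tape dispenser lie well out to the sides.

How it is judged:
At the end, for the whole second after the job is handed in: From the bookend the trays hold white, kraft, violet, orange, each carton flat on the tray's floor, upright within 0.1 rad, centred within 15 mm, square within 0.2 rad (any quarter turn), released, at rest; bookend and tub upright, within 20 mm of their start ((horizontal distance between carton_white and tray_black below 0.015 m or horizontal distance between carton_white and tray_yellow below 0.015 m or horizontal distance between carton_white and tray_blue below 0.015 m or horizontal distance between carton_white and tray_grey below 0.015 m) and horizontal distance between carton_white and bookend between 0.053 and 0.133 m and height (world z) of carton_white between 0.044 and 0.052 m and angle between each of carton_white, carton_kraft, carton_violet, carton_orange, bookend, clip_tub's own z axis and vertical below 0.1 rad and (angle between the x axis of carton_white and the x axis of tray_black, either way round below 0.2 rad or angle between the x axis of carton_white and the y axis of tray_black, either way round below 0.2 rad) and linear speed of each of carton_white, carton_kraft, carton_violet, carton_orange below 0.02 m/s and angular speed of each of carton_white, carton_kraft, carton_violet, carton_orange below 0.2 rad/s and (horizontal distance between carton_kraft and tray_black below 0.015 m or horizontal distance between carton_kraft and tray_yellow below 0.015 m or horizontal distance between carton_kraft and tray_blue below 0.015 m or horizontal distance between carton_kraft and tray_grey below 0.015 m) and horizontal distance between carton_kraft and bookend between 0.151 and 0.231 m and height (world z) of carton_kraft between 0.044 and 0.052 m and (angle between the x axis of carton_kraft and the x axis of tray_black, either way round below 0.2 rad or angle between the x axis of carton_kraft and the y axis of tray_black, either way round below 0.2 rad) and (horizontal distance between carton_violet and tray_black below 0.015 m or horizontal distance between carton_violet and tray_yellow below 0.015 m or horizontal distance between carton_violet and tray_blue below 0.015 m or horizontal distance between carton_violet and tray_grey below 0.015 m) and horizontal distance between carton_violet and bookend between 0.249 and 0.329 m and height (world z) of carton_violet between 0.044 and 0.052 m and (angle between the x axis of carton_violet and the x axis of tray_black, either way round below 0.2 rad or angle between the x axis of carton_violet and the y axis of tray_black, either way round below 0.2 rad) and (horizontal distance between carton_orange and tray_black below 0.015 m or horizontal distance between carton_orange and tray_yellow below 0.015 m or horizontal distance between carton_orange and tray_blue below 0.015 m or horizontal distance between carton_orange and tray_grey below 0.015 m) and horizontal distance between carton_orange and bookend between 0.347 and 0.427 m and height (world z) of carton_orange between 0.044 and 0.052 m and (angle between the x axis of carton_orange and the x axis of tray_black, either way round below 0.2 rad or angle between the x axis of carton_orange and the y axis of tray_black, either way round below 0.2 rad) and distance of each of bookend, clip_tub from where it was at the start of the episode below 0.02 m); the robot touches nothing.
It fails at once if the bookend is shifted more than 20 mm or tipped (distance of bookend from where it was at the start of the episode above 0.02 m or angle between bookend's own z axis and vertical above 0.25 rad).
It fails at once if the paper-clip tub is shifted more than 20 mm or tipped (distance of clip_tub from where it was at the start of the episode above 0.02 m or angle between clip_tub's own z axis and vertical above 0.25 rad).
It fails at once if a carton is dropped or flung (moves faster than 0.6 m/s, as after a free fall of 18 mm, while the fingers do not hold it) ((linear speed of carton_white above 0.6 m/s and contact force between the fingers and carton_white below 0.2 N) or (linear speed of carton_kraft above 0.6 m/s and contact force between the fingers and carton_kraft below 0.2 N) or (linear speed of carton_violet above 0.6 m/s and contact force between the fingers and carton_violet below 0.2 N) or (linear speed of carton_orange above 0.6 m/s and contact force between the fingers and carton_orange below 0.2 N)).
It also fails if it takes over 112 s, if anything falls off the work surface, if the arm or the gripper's body presses on something with over 40 N, if the wrist force passes 120 N, or if a joint passes its speed limit or range.

## Working session

There is one attempt and no reset: what is moved stays moved. The work goes in short steps, Python scripts to look and compute and a tool call to move; the robot and the scene stay as the last step left them, time stands still between calls to the robot, and variables do not carry over. Pictures are saved under pics/ and viewed, at most 14 in all, crops included, and the job is handed in when it is done.

Besides the shell and the picture viewer there is one more tool, called after ">>>" as name(argument=value, ...), one argument or row to a line, values as JSON. step_arm: Moves the arm, as the interface text tells. Its arguments: {"type":"object","properties":{"rows":{"type":"array"},"jaw":{"type":"number"},"squeeze":{"type":"number"}},"required":["rows"]}

```bash
ls; mkdir -p pics; python3 - <<'E'
from rig import get_obs,camera,robot
import cv2
o=get_obs();print(o['time'],o['position'],o['tool_rot'],o['grip_width'],robot.tip_extent)
for n in("scene","side"):
    c=camera(n);cv2.imwrite(f'pics/{n}0.png',c['pixels']);print(n,c['fov_y'],c['cx'],c['cy'],c['k1'],c['extrinsics'].round(3).tolist() if hasattr(c['extrinsics'],'round') else c['extrinsics'])
E
```

```text
pics
0.0 [0.28158718 0.55758605 0.40378178] [ 2.31770435e-01  9.72769928e-01 -9.83006813e-04 -4.07376792e-04] 0.0868196102078254 0.1822
scene 55.63935779670943 332.07751845269166 235.47475041104974 -0.11588998902260449 [[-0.192, -0.75, 0.633, 1.049], [0.981, -0.158, 0.111, 0.101], [0.017, 0.642, 0.766, 0.675], [0.0, 0.0, 0.0, 1.0]]
side 42.20296331525623 324.83797534183583 244.09695882020634 -0.06617641511881621 [[0.904, 0.259, -0.34, 0.181], [-0.427, 0.589, -0.686, -0.718], [0.023, 0.765, 0.643, 0.755], [0.0, 0.0, 0.0, 1.0]]
```

View pics/scene0.png

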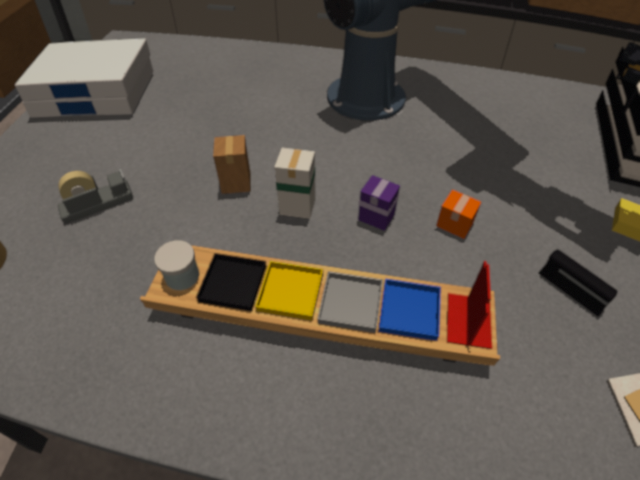

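View pics/side0.png

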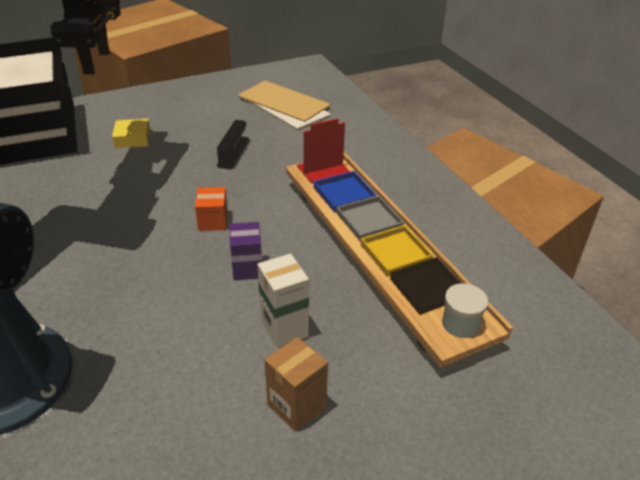

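Cartons from −y to +y are kraft (232,163), white (296,182), violet (378,203) and orange (459,214). The trays run black (233,281), yellow (291,291), grey (350,302), blue (410,309), with the tub at the black end and the bookend at the blue end. So white goes to blue, kraft to grey, violet to yellow and orange to black.

```bash
cat > h.py <<'E'
from rig import get_obs,camera,cut_out
import numpy as np,cv2
from scipy.spatial.transform import Rotation as R
from scipy.optimize import least_squares
DIM=dict(carton_white=(.056,.064,.128),carton_kraft=(.060,.062,.104),carton_violet=(.052,.060,.082),carton_orange=(.054,.062,.060))
def shot(n):
    o=get_obs();c=camera(n)
    if n=='wrist':
        T=np.eye(4);T[:3,:3]=R.from_quat(o['tool_rot']).as_matrix();T[:3,3]=o['position'];c['T']=T@np.array(c['mount'])
    else:c['T']=np.array(c['extrinsics'])
    f=240/np.tan(np.radians(c['fov_y'])/2)
    v,u=np.mgrid[:480,:640]
    K=np.array([[f,0,c['cx']],[0,f,c['cy']],[0,0,1.]])
    p=cv2.undistortPoints(np.stack([u,v],-1).reshape(-1,1,2).astype(float),K,np.array([c['k1'],0,0,0.])).reshape(480,640,2)
    d=c['depth'];P=np.stack([p[...,0]*d,-p[...,1]*d,-d],-1)
    c['W']=P@c['T'][:3,:3].T+c['T'][:3,3];c['ok']=d>0
    return c
def pts(c,label,cam):
    r=cut_out(label,cam)
    if not r or r[0]['confidence']<.3:return np.zeros((0,3)),0
    m=cv2.erode(r[0]['region'].astype(np.uint8),np.ones((3,3)))>0
    return c['W'][m&c['ok']],r[0]['confidence']
def fit_box(P,dx,dy,c0=None):
    "rectangle outline fit to the faces seen (points of side walls), plan view"
    def res(x):
        q=P[:,:2]-x[:2];c,s=np.cos(x[2]),np.sin(x[2])
        a=np.abs(np.c_[q[:,0]*c+q[:,1]*s,-q[:,0]*s+q[:,1]*c])-[dx/2,dy/2]
        return np.where((a>0).all(1),np.hypot(*a.T),a.max(1))
    best=None
    for t in np.arange(-.6,.61,.3):
        f=least_squares(res,[*(np.median(P[:,:2],0) if c0 is None else c0),t],loss='soft_l1',f_scale=.002)
        if best is None or f.cost<best.cost:best=f
    return best.x,np.sqrt(np.median(res(best.x)**2))
E
cat > m.py <<'E'
from h import *
C={n:shot(n) for n in('scene','side')}
for l in list(DIM)+['tray_black','tray_yellow','tray_grey','tray_blue','bookend','clip_tub']:
    A=[]
    for n in C:
        P,cf=pts(C[n],l,n)
        if len(P)<30:print(l,n,'few',cf);continue
        z=np.percentile(P[:,2],97)
        T=P[np.abs(P[:,2]-z)<.006]
        rc=cv2.minAreaRect(T[:,:2].astype(np.float32)) 
        print(l,n,'%.2f'%cf,len(P),'ztop %.4f'%np.median(T[:,2]),'top c',np.array(rc[0]).round(4),np.array(rc[1]).round(4),'%.1f'%rc[2],'zmin %.3f'%np.percentile(P[:,2],3))
        if l in DIM:
            S=P[(P[:,2]<z-.008)&(P[:,2]>.008)];x,e=fit_box(S,*DIM[l][:2],np.array(rc[0]));print('   fit',x.round(4),'med %.4f'%e)
            A.append(S)
    if len(A)==2:print('   both',*[np.round(v,4) for v in fit_box(np.vstack(A),*DIM[l][:2],np.array(rc[0]))])
E
python3 m.py
```

```text
carton_white scene 0.62 2268 ztop 0.1282 top c [ 0.4322 -0.0793] [0.056  0.0622] 0.1 zmin 0.013
   fit [ 0.4295 -0.0805  0.0272] med 0.0006
carton_white side 0.83 3412 ztop 0.1279 top c [ 0.4252 -0.0834] [0.0535 0.0636] 0.3 zmin 0.015
   fit [ 0.4272 -0.0806  0.0254] med 0.0006
   both [ 0.4287 -0.0806  0.02  ] 0.0009
carton_kraft scene 0.72 1677 ztop 0.1036 top c [ 0.3903 -0.2264] [0.0624 0.0621] 16.0 zmin 0.010
   fit [ 0.3885 -0.2277  0.321 ] med 0.0009
carton_kraft side 0.69 3960 ztop 0.1049 top c [ 0.385  -0.2286] [0.059  0.0614] 18.0 zmin 0.012
   fit [ 0.3865 -0.2263  0.3148] med 0.0005
   both [ 0.3876 -0.227  -1.2543] 0.0006
carton_violet scene 0.68 1421 ztop 0.0817 top c [0.4279 0.0815] [0.0571 0.0503] 73.1 zmin 0.011
   fit [ 0.4244  0.0804 -0.3245] med 0.0005
carton_violet side 0.64 1444 ztop 0.0817 top c [0.421  0.0789] [0.0599 0.0479] 73.6 zmin 0.008
   fit [ 0.4249  0.0804 -0.3043] med 0.0009
   both [ 0.4245  0.0804 -0.3183] 0.0007
carton_orange scene 0.74 2756 ztop 0.0593 top c [ 0.6625 -0.0326] [0.0924 0.0904] 1.3 zmin 0.046
   fit [ 0.6577 -0.0352  0.0199] med 0.00
[... 582 characters left out ...]
00 ztop 0.0594 top c [0.6637 0.0663] [0.0922 0.0897] 1.9 zmin 0.046
tray_grey side 0.84 1579 ztop 0.0586 top c [0.6582 0.0648] [0.0926 0.0949] 1.0 zmin 0.046
tray_blue scene 0.92 2905 ztop 0.0594 top c [0.6588 0.1603] [0.0919 0.0907] 1.0 zmin 0.046
tray_blue side 0.88 1187 ztop 0.0579 top c [0.6535 0.1599] [0.0935 0.0942] 2.6 zmin 0.045
bookend scene 0.62 2400 ztop 0.1549 top c [0.6577 0.2555] [0.0598 0.0036] 1.7 zmin 0.047
bookend side 0.86 2057 ztop 0.1509 top c [0.6533 0.2543] [0.0585 0.0085] 2.3 zmin 0.047
clip_tub scene 0.82 1466 ztop 0.1028 top c [ 0.6706 -0.2192] [0.0588 0.0582] 63.4 zmin 0.055
clip_tub side 0.81 1758 ztop 0.1040 top c [ 0.6643 -0.2234] [0.0605 0.0586] 36.9 zmin 0.054
```

>>> step_arm(
  rows=[
    [0.013, -0.032, 0, 0, 0, -8.3],
    [0.013, -0.032, 0, 0, 0, -8.3],
    [0.013, -0.032, 0, 0, 0, -8.3],
    [0.013, -0.032, 0, 0, 0, -8.3],
    [0.013, -0.032, 0, 0, 0, -8.3],
    [0.013, -0.032, 0, 0, 0, -8.3],
    [0.013, -0.032, 0, 0, 0, -8.3],
    [0.013, -0.032, 0, 0, 0, -8.3],
    [0.013, -0.032, 0, 0, 0, -8.3],
    [0.013, -0.032, 0, 0, 0, -8.3],
    [0, 0, 0, 0, 0, 0],
  ],
  jaw=0.087,
  squeeze=30,
)

```text
time: 2.58
position: [0.4127, 0.2364, 0.405]
tool_rot: [0.819, 0.574, 0.0, 0.0]
ft_force: [-0.5, 0.9, -0.7]
grip_width: 0.0871
grip_force: 0.0
```

```bash
cat > w.py <<'E'
import sys
from h import *
def pose():
    o=get_obs();M=R.from_quat(o['tool_rot']).as_matrix()
    print('t %.2f'%o['time'],o['position'].round(4),'yhead %.1f'%np.degrees(np.arctan2(M[1,1],M[0,1])),'tilt %.3f'%np.arccos(-M[2,2]),'w %.4f'%o['grip_width'],'gf %.1f'%o['grip_force'],np.round(o['ft_force'],1))
pose()
if len(sys.argv)>1:
    cams=sys.argv[2].split(',') if len(sys.argv)>2 else ['wrist']
    for cam in cams:
        c=shot(cam)
        cv2.imwrite(f"pics/{cam}_{get_obs()['time']:.2f}.png",c['pixels'])
        for l in sys.argv[1].split(','):
            P,cf=pts(c,l,cam)
            if len(P)<30:print(l,'few',cf);continue
            z=np.percentile(P[:,2],97);T=P[np.abs(P[:,2]-z)<.006]
            rc=cv2.minAreaRect(T[:,:2].astype(np.float32))
            print(cam,l,'%.2f'%cf,len(P),'z %.4f'%np.median(T[:,2]),np.array(rc[0]).round(4),np.array(rc[1]).round(4),'%.1f'%rc[2])
E
python3 w.py carton_orange,carton_violet,bookend,tray_blue,tray_grey
```

```text
t 2.58 [0.4127 0.2364 0.405 ] yhead -20.0 tilt 0.001 w 0.0871 gf 0.0 [-0.5  0.9 -0.7]
wrist carton_orange 0.80 4448 z 0.0591 [0.4093 0.2412] [0.0611 0.0518] 68.7
wrist carton_violet 0.84 1911 z 0.0810 [0.4278 0.1013] [0.0247 0.0515] 72.9
bookend few 0
wrist tray_blue 0.56 9620 z 0.0589 [0.6501 0.1642] [0.0837 0.0923] 0.5
wrist tray_grey 0.97 697 z 0.0592 [0.6488 0.1129] [0.0549 0.0043] 0.2
```

>>> step_arm(
  rows=[
    [-0.003, 0.003, -0.04, 0, 0, -0.7],
    [0, 0, -0.04, 0, 0, 0],
    [0, 0, -0.04, 0, 0, 0],
    [0, 0, -0.035, 0, 0, 0],
    [0, 0, -0.025, 0, 0, 0],
    [0, 0, -0.019, 0, 0, 0],
    [0, 0, 0, 0, 0, 0],
  ],
)

```text
time: 3.75
position: [0.4083, 0.2414, 0.2046]
tool_rot: [0.821, 0.571, -0.001, -0.0]
ft_force: [-0.0, 0.3, -0.0]
grip_width: 0.0866
grip_force: 0.0
```

>>> step_arm(
  rows=[
    [0, 0, 0, 0, 0, 0],
    [0, 0, 0, 0, 0, 0],
    [0, 0, 0, 0, 0, 0],
    [0, 0, 0, 0, 0, 0],
    [0, 0, 0, 0, 0, 0],
    [0, 0, 0, 0, 0, 0],
  ],
  jaw=0.03,
)

```text
time: 4.5
position: [0.409, 0.2409, 0.2062]
tool_rot: [0.822, 0.57, 0.0, 0.0]
ft_force: [-0.2, -0.6, 5.7]
grip_width: 0.0539
grip_force: 29.9
```

>>> step_arm(
  rows=[
    [0, 0, 0.01, 0, 0, 0],
    [0, 0, 0.03, 0, 0, 0],
    [0, 0, 0.04, 0, 0, 0],
    [0, 0, 0.04, 0, 0, 0],
    [0, 0, 0.03, 0, 0, 0],
    [0, 0, 0, 0, 0, 0],
  ],
)

```text
time: 5.25
position: [0.4091, 0.241, 0.3579]
tool_rot: [0.822, 0.57, 0.003, 0.001]
ft_force: [-0.1, -0.3, -1.2]
grip_width: 0.0538
grip_force: 29.9
```

```bash
python3 w.py carton_orange side,scene
```

```text
t 5.25 [0.4091 0.241  0.3579] yhead -20.5 tilt 0.005 w 0.0538 gf 29.9 [-0.1 -0.3 -1.2]
side carton_orange 0.68 3947 z 0.1048 [ 0.3852 -0.2281] [0.0598 0.0624] 17.0
scene carton_orange 0.65 503 z 0.1911 [0.4336 0.2307] [0.0597 0.0102] 73.6
```

>>> step_arm(
  rows=[
    [0.011, -0.017, 0, 0, 0, 1],
    [0.022, -0.033, 0, 0, 0, 2],
    [0.023, -0.034, 0, 0, 0, 2],
    [0.023, -0.034, 0, 0, 0, 2],
    [0.023, -0.034, 0, 0, 0, 2],
    [0.023, -0.034, 0, 0, 0, 2],
    [0.023, -0.034, 0, 0, 0, 2],
    [0.023, -0.034, 0, 0, 0, 2],
    [0.023, -0.034, 0, 0, 0, 2],
    [0.023, -0.034, 0, 0, 0, 2],
    [0.022, -0.033, 0, 0, 0, 2],
    [0.015, -0.018, 0, 0, 0, 0.7],
  ],
)

```text
time: 6.95
position: [0.6633, -0.1342, 0.3531]
tool_rot: [0.7, 0.714, -0.001, -0.001]
ft_force: [-0.3, -0.5, -0.9]
grip_width: 0.0542
grip_force: 29.9
```

>>> step_arm(
  rows=[
    [0, 0, 0, 0, 0, 0],
    [0, 0, 0, 0, 0, 0],
  ],
)

```text
time: 7.2
position: [0.6619, -0.1313, 0.3541]
tool_rot: [0.7, 0.714, -0.001, -0.002]
ft_force: [0.4, 0.5, -0.6]
grip_width: 0.0536
grip_force: 29.9
```

```bash
python3 w.py carton_orange,tray_black,tray_yellow,tray_grey wrist,scene,side; ls pics
```

```text
t 7.20 [ 0.6619 -0.1313  0.3541] yhead 1.2 tilt 0.004 w 0.0536 gf 29.9 [ 0.4  0.5 -0.6]
wrist carton_orange 0.90 16185 z 0.2069 [ 0.661  -0.1233] [0.054  0.0473] 0.4
wrist tray_black 0.81 6093 z 0.0598 [ 0.6629 -0.1041] [0.0425 0.0904] 89.9
wrist tray_yellow 0.63 19457 z 0.0597 [ 0.659  -0.0319] [0.0921 0.0911] 0.8
wrist tray_grey 0.85 694 z 0.0528 [0.6618 0.0226] [0.0893 0.0015] 1.4
scene carton_orange 0.84 931 z 0.2096 [ 0.6653 -0.1098] [0.0524 0.016 ] 2.2
scene tray_black 0.70 2522 z 0.0596 [ 0.6658 -0.1307] [0.0923 0.0916] 1.6
scene tray_yellow 0.59 2768 z 0.0593 [ 0.6619 -0.033 ] [0.0934 0.0908] 1.5
scene tray_grey 0.68 2835 z 0.0593 [0.6634 0.0664] [0.0929 0.0872] 1.7
side carton_orange 0.78 1589 z 0.2098 [ 0.6593 -0.1451] [0.0544 0.0475] 5.0
side tray_black 0.67 2090 z 0.0592 [ 0.6614 -0.1332] [0.0947 0.0931] 1.7
side tray_yellow 0.65 1870 z 0.0587 [ 0.6568 -0.0354] [0.0936 0.0937] 1.0
side tray_grey 0.95 1624 z 0.0585 [0.6586 0.0643] [0.0928 0.0961] 1.2
scene0.png
scene_5.40.png
scene_7.50.png
side0.png
side_5.30.png
side_7.75.png
wrist_2.62.png
wrist_7.25.png
```

>>> step_arm(
  rows=[
    [0.001, 0.001, -0.03, 0, 0, 0],
    [0, 0, -0.03, 0, 0, 0],
    [0, 0, -0.02, 0, 0, 0],
    [0, 0, -0.01, 0, 0, 0],
    [0, 0, -0.005, 0, 0, 0],
    [0, 0, -0.003, 0, 0, 0],
    [0, 0, 0, 0, 0, 0],
  ],
)

```text
time: 8.82
position: [0.664, -0.1312, 0.2583]
tool_rot: [0.7, 0.714, 0.0, 0.0]
ft_force: [-0.1, -0.6, -1.4]
grip_width: 0.0542
grip_force: 29.9
```

>>> step_arm(
  rows=[
    [0, 0, -0.002, 0, 0, 0],
    [0, 0, 0, 0, 0, 0],
  ],
)

```text
time: 9.07
position: [0.6638, -0.1311, 0.256]
tool_rot: [0.7, 0.714, 0.0, 0.0]
ft_force: [0.5, 1.0, -1.2]
grip_width: 0.054
grip_force: 29.9
```

>>> step_arm(
  rows=[
    [0, 0, -0.0015, 0, 0, 0],
    [0, 0, 0, 0, 0, 0],
  ],
)

```text
time: 9.32
position: [0.6638, -0.1312, 0.2543]
tool_rot: [0.7, 0.714, 0.0, 0.0]
ft_force: [0.4, -0.1, -0.1]
grip_width: 0.054
grip_force: 29.9
```

>>> step_arm(
  rows=[
    [0, 0, -0.001, 0, 0, 0],
    [0, 0, 0, 0, 0, 0],
  ],
)

```text
time: 9.57
position: [0.6638, -0.1312, 0.2543]
tool_rot: [0.7, 0.714, 0.0, 0.0]
ft_force: [-2.1, 0.6, 5.3]
grip_width: 0.054
grip_force: 29.9
```

>>> step_arm(
  rows=[
    [0, 0, 0, 0, 0, 0],
    [0, 0, 0, 0, 0, 0],
    [0, 0, 0, 0, 0, 0],
    [0, 0, 0, 0, 0, 0],
  ],
  jaw=0.087,
)

```text
time: 10.07
position: [0.6638, -0.1312, 0.253]
tool_rot: [0.7, 0.714, -0.0, -0.0]
ft_force: [-1.0, 0.3, 0.8]
grip_width: 0.0835
grip_force: 0.0
```

>>> step_arm(
  rows=[
    [0, 0, 0.02, 0, 0, 0],
    [0, 0, 0.04, 0, 0, 0],
    [0, 0, 0.05, 0, 0, 0],
    [-0.02, 0.018, 0, 0, 0, -2],
    [-0.032, 0.028, 0, 0, 0, -2.5],
    [-0.035, 0.031, 0, 0, 0, -2.5],
    [-0.035, 0.031, 0, 0, 0, -2.5],
    [-0.035, 0.031, 0, 0, 0, -2.5],
    [-0.035, 0.031, 0, 0, 0, -2.5],
    [-0.029, 0.026, 0, 0, 0, -2.5],
    [-0.018, 0.016, 0, 0, 0, -2.4],
    [0, 0, 0, 0, 0, 0],
  ],
)

```text
time: 11.58
position: [0.4237, 0.0817, 0.3644]
tool_rot: [0.809, 0.587, 0.0, 0.0]
ft_force: [1.3, -0.3, -0.2]
grip_width: 0.0871
grip_force: 0.0
```

```bash
python3 w.py carton_orange,carton_violet,carton_white wrist,scene,side
```

```text
t 11.57 [0.4237 0.0817 0.3644] yhead -18.0 tilt 0.001 w 0.0871 gf 0.0 [ 1.3 -0.3 -0.2]
carton_orange few 0
wrist carton_violet 0.92 6691 z 0.0811 [0.4237 0.0835] [0.0597 0.0507] 72.3
wrist carton_white 0.85 1772 z 0.0603 [ 0.4399 -0.0464] [0.0288 0.0026] 1.3
scene carton_orange 0.98 1895 z 0.1078 [ 0.6665 -0.1322] [0.0551 0.0605] 1.0
scene carton_violet 0.96 1444 z 0.0818 [0.4277 0.0814] [0.0574 0.0511] 72.5
scene carton_white 0.75 2313 z 0.1280 [ 0.4322 -0.079 ] [0.0552 0.0614] 1.6
side carton_orange 0.89 1882 z 0.1080 [ 0.6605 -0.1366] [0.0521 0.061 ] 1.6
side carton_violet 0.98 1399 z 0.0818 [0.4214 0.0785] [0.0606 0.0482] 72.6
side carton_white 0.94 3472 z 0.1280 [ 0.4258 -0.0838] [0.0543 0.065 ] 0.7
```

>>> step_arm(
  rows=[
    [0, 0, -0.04, 0, 0, 0],
    [0, 0, -0.04, 0, 0, 0],
    [0, 0, -0.035, 0, 0, 0],
    [0, 0, -0.02, 0, 0, 0],
    [0, 0, -0.008, 0, 0, 0],
    [0, 0, 0, 0, 0, 0],
  ],
)

```text
time: 12.92
position: [0.4249, 0.0808, 0.2201]
tool_rot: [0.81, 0.586, -0.0, -0.0]
ft_force: [-0.3, 0.4, 0.5]
grip_width: 0.0872
grip_force: 0.0
```

>>> step_arm(
  rows=[
    [0, 0, 0, 0, 0, 0],
    [0, 0, 0, 0, 0, 0],
    [0, 0, 0, 0, 0, 0],
    [0, 0, 0, 0, 0, 0],
    [0, 0, 0, 0, 0, 0],
    [0, 0, 0, 0, 0, 0],
  ],
  jaw=0.03,
)

```text
time: 13.68
position: [0.4243, 0.081, 0.2205]
tool_rot: [0.81, 0.586, -0.0, -0.0]
ft_force: [-2.2, -0.3, 5.0]
grip_width: 0.0513
grip_force: 29.9
```

>>> step_arm(
  rows=[
    [0, 0, 0.01, 0, 0, 0],
    [0, 0, 0.03, 0, 0, 0],
    [0, 0, 0.04, 0, 0, 0],
    [0, 0, 0.04, 0, 0, 0],
    [0, 0, 0.03, 0, 0, 0],
    [0, 0, 0, 0, 0, 0],
  ],
)

```text
time: 14.42
position: [0.4253, 0.0808, 0.3723]
tool_rot: [0.81, 0.586, 0.002, 0.002]
ft_force: [-0.4, 0.9, -1.6]
grip_width: 0.0522
grip_force: 29.9
```

>>> step_arm(
  rows=[
    [0.013, -0.006, 0, 0, 0, 1.3],
    [0.026, -0.013, 0, 0, 0, 2],
    [0.03, -0.015, 0, 0, 0, 2.5],
    [0.032, -0.016, 0, 0, 0, 2.5],
    [0.032, -0.016, 0, 0, 0, 2.5],
    [0.032, -0.016, 0, 0, 0, 2.5],
    [0.03, -0.014, 0, 0, 0, 2.5],
    [0.026, -0.012, 0, 0, 0, 2],
    [0.014, -0.006, 0, 0, 0, 1.5],
    [0, 0, 0, 0, 0, 0],
    [0, 0, 0, 0, 0, 0],
  ],
)

```text
time: 15.8
position: [0.6592, -0.0332, 0.3682]
tool_rot: [0.7, 0.714, -0.001, -0.002]
ft_force: [0.5, -0.2, -2.6]
grip_width: 0.0519
grip_force: 29.9
```

>>> step_arm(
  rows=[
    [0, 0, -0.03, 0, 0, 0],
    [0, 0, -0.03, 0, 0, 0],
    [0, 0, -0.02, 0, 0, 0],
    [0, 0, -0.01, 0, 0, 0],
    [0, 0, -0.006, 0, 0, 0],
    [0, 0, -0.003, 0, 0, 0],
    [0, 0, 0, 0, 0, 0],
  ],
)

```text
time: 16.68
position: [0.6599, -0.0332, 0.2718]
tool_rot: [0.7, 0.714, 0.0, 0.0]
ft_force: [-0.1, 0.7, -1.6]
grip_width: 0.0519
grip_force: 29.9
```

```bash
python3 w.py carton_violet,tray_yellow,tray_grey,carton_orange scene,side
```

```text
t 16.68 [ 0.6599 -0.0332  0.2718] yhead 1.1 tilt 0.001 w 0.0519 gf 29.9 [-0.1  0.7 -1.6]
scene carton_violet 0.97 341 z 0.1332 [ 0.6475 -0.0321] [0.0585 0.0131] 87.9
scene tray_yellow 0.77 1002 z 0.0600 [ 0.6624 -0.0327] [0.0925 0.0911] 0.9
scene tray_grey 0.65 2924 z 0.0595 [0.663  0.0669] [0.0932 0.0891] 1.4
scene carton_orange 0.93 1609 z 0.1079 [ 0.6669 -0.1317] [0.0544 0.0598] 0.1
side carton_violet 0.61 1506 z 0.1331 [ 0.6574 -0.0368] [0.0524 0.0583] 3.3
side tray_yellow 0.68 502 z 0.0599 [ 0.656  -0.0365] [0.0907 0.0911] 0.8
side tray_grey 0.74 553 z 0.0593 [0.6255 0.063 ] [0.0339 0.0934] 7.2
side carton_orange 0.59 1881 z 0.1079 [ 0.6605 -0.1352] [0.0522 0.0627] 1.0
```

>>> step_arm(
  rows=[
    [0, 0, -0.002, 0, 0, 0],
    [0, 0, 0, 0, 0, 0],
    [0, 0, -0.001, 0, 0, 0],
    [0, 0, 0, 0, 0, 0],
  ],
)

```text
time: 17.68
position: [0.6598, -0.0331, 0.2685]
tool_rot: [0.7, 0.714, 0.0, 0.0]
ft_force: [-0.5, 0.0, 0.5]
grip_width: 0.0517
grip_force: 29.9
```

>>> step_arm(
  rows=[
    [0, 0, -0.001, 0, 0, 0],
    [0, 0, 0, 0, 0, 0],
  ],
)

```text
time: 17.92
position: [0.6598, -0.0331, 0.2685]
tool_rot: [0.7, 0.714, 0.0, 0.0]
ft_force: [-1.8, 1.0, 4.5]
grip_width: 0.0515
grip_force: 29.9
```

>>> step_arm(
  rows=[
    [0, 0, 0, 0, 0, 0],
    [0, 0, 0, 0, 0, 0],
    [0, 0, 0, 0, 0, 0],
    [0, 0, 0, 0, 0, 0],
  ],
  jaw=0.087,
)

```text
time: 18.42
position: [0.6598, -0.0332, 0.267]
tool_rot: [0.7, 0.714, -0.0, -0.0]
ft_force: [0.1, 0.6, 0.3]
grip_width: 0.0824
grip_force: 0.0
```

>>> step_arm(
  rows=[
    [0, 0, 0.02, 0, 0, 0],
    [0, 0, 0.04, 0, 0, 0],
    [0, 0, 0.055, 0, 0, 0],
    [-0.02, -0.014, 0, 0, 0, 2],
    [-0.036, -0.025, 0, 0, 0, 2],
    [-0.04, -0.029, 0, 0, 0, 2.5],
    [-0.04, -0.029, 0, 0, 0, 2.5],
    [-0.04, -0.029, 0, 0, 0, 2.5],
    [-0.04, -0.029, 0, 0, 0, 2.5],
    [-0.034, -0.024, 0, 0, 0, 2],
    [-0.022, -0.015, 0, 0, 0, 1],
    [0, 0, 0, 0, 0, 0],
  ],
)

```text
time: 19.92
position: [0.3869, -0.228, 0.3835]
tool_rot: [0.588, 0.809, -0.0, 0.001]
ft_force: [0.1, -0.0, 0.1]
grip_width: 0.0865
grip_force: 0.0
```

```bash
python3 w.py carton_kraft,carton_violet wrist,scene,side
```

```text
t 19.93 [ 0.3869 -0.228   0.3835] yhead 17.9 tilt 0.002 w 0.0865 gf 0.0 [ 0.1 -0.   0.1]
wrist carton_kraft 0.74 8176 z 0.1031 [ 0.3866 -0.2243] [0.0587 0.0614] 18.2
carton_violet few 0
scene carton_kraft 0.94 1696 z 0.1036 [ 0.391  -0.2265] [0.0611 0.0608] 18.7
scene carton_violet 0.91 2179 z 0.1300 [ 0.6627 -0.0316] [0.0518 0.0582] 1.1
side carton_kraft 0.93 3977 z 0.1049 [ 0.3854 -0.229 ] [0.0604 0.0612] 17.6
side carton_violet 0.71 2001 z 0.1299 [ 0.6567 -0.0355] [0.0509 0.0618] 2.8
```

Violet is seated and centred. Kraft at (.3877,−.2265). Descending 0.144.

>>> step_arm(
  rows=[
    [0.001, 0.001, -0.04, 0, 0, 0],
    [0, 0, -0.04, 0, 0, 0],
    [0, 0, -0.035, 0, 0, 0],
    [0, 0, -0.02, 0, 0, 0],
    [0, 0, -0.01, 0, 0, 0],
    [0, 0, 0, 0, 0, 0],
  ],
)

```text
time: 21.12
position: [0.3889, -0.2261, 0.2369]
tool_rot: [0.587, 0.81, 0.0, -0.001]
ft_force: [0.5, 0.2, 0.1]
grip_width: 0.0871
grip_force: 0.0
```

>>> step_arm(
  rows=[
    [0, 0, 0, 0, 0, 0],
    [0, 0, 0, 0, 0, 0],
    [0, 0, 0, 0, 0, 0],
    [0, 0, 0, 0, 0, 0],
    [0, 0, 0, 0, 0, 0],
    [0, 0, 0, 0, 0, 0],
  ],
  jaw=0.04,
)

```text
time: 21.88
position: [0.3886, -0.2261, 0.2377]
tool_rot: [0.587, 0.81, -0.0, 0.0]
ft_force: [-2.4, -0.4, 6.1]
grip_width: 0.06
grip_force: 30.0
```

>>> step_arm(
  rows=[
    [0, 0, 0.01, 0, 0, 0],
    [0, 0, 0.03, 0, 0, 0],
    [0, 0, 0.045, 0, 0, 0],
    [0, 0, 0.05, 0, 0, 0],
    [0, 0, 0.05, 0, 0, 0],
    [0, 0, 0.03, 0, 0, 0],
    [0, 0, 0, 0, 0, 0],
  ],
)

```text
time: 22.75
position: [0.389, -0.2261, 0.4544]
tool_rot: [0.587, 0.81, -0.0, 0.003]
ft_force: [0.1, 0.9, -2.8]
grip_width: 0.0598
grip_force: 30.0
```

>>> step_arm(
  rows=[
    [0.012, 0.013, 0, 0, 0, -1],
    [0.022, 0.024, 0, 0, 0, -1.5],
    [0.028, 0.03, 0, 0, 0, -1.7],
    [0.028, 0.03, 0, 0, 0, -1.7],
    [0.028, 0.03, 0, 0, 0, -1.7],
    [0.028, 0.03, 0, 0, 0, -1.7],
    [0.028, 0.03, 0, 0, 0, -1.7],
    [0.028, 0.03, 0, 0, 0, -1.7],
    [0.028, 0.03, 0, 0, 0, -1.7],
    [0.022, 0.024, 0, 0, 0, -1.5],
    [0.019, 0.0195, 0, 0, 0, -1.2],
    [0, 0, 0, 0, 0, 0],
  ],
)

```text
time: 24.25
position: [0.6602, 0.0659, 0.4488]
tool_rot: [0.7, 0.714, -0.001, -0.002]
ft_force: [-0.6, -0.1, -2.7]
grip_width: 0.06
grip_force: 30.0
```

>>> step_arm(
  rows=[
    [0, 0, -0.03, 0, 0, 0],
    [0, 0, -0.04, 0, 0, 0],
    [0, 0, -0.04, 0, 0, 0],
    [0, 0, -0.03, 0, 0, 0],
    [0, 0, -0.015, 0, 0, 0],
    [0, 0, -0.008, 0, 0, 0],
    [0, 0, 0, 0, 0, 0],
  ],
)

```text
time: 25.12
position: [0.6598, 0.0641, 0.2893]
tool_rot: [0.701, 0.713, -0.0, 0.0]
ft_force: [0.4, 0.7, -1.8]
grip_width: 0.0602
grip_force: 30.0
```

```bash
python3 w.py carton_kraft,tray_grey scene,side
```

```text
t 25.12 [0.6598 0.0641 0.2893] yhead 1.0 tilt 0.000 w 0.0602 gf 30.0 [ 0.4  0.7 -1.8]
scene carton_kraft 0.97 534 z 0.1558 [0.6513 0.0593] [0.0185 0.0364] 0.1
tray_grey few 0
carton_kraft few 0
side tray_grey 0.73 262 z 0.0592 [0.6231 0.063 ] [0.0267 0.0915] 5.2
```

>>> step_arm(
  rows=[
    [0, 0, -0.002, 0, 0, 0],
    [0, 0, -0.001, 0, 0, 0],
    [0, 0, 0, 0, 0, 0],
  ],
)

```text
time: 25.8
position: [0.6597, 0.0644, 0.286]
tool_rot: [0.701, 0.713, -0.0, -0.0]
ft_force: [-0.1, 0.6, -2.9]
grip_width: 0.0599
grip_force: 30.0
```

>>> step_arm(
  rows=[
    [0, 0, -0.001, 0, 0, 0],
    [0, 0, 0, 0, 0, 0],
  ],
)

```text
time: 26.05
position: [0.6598, 0.0644, 0.2858]
tool_rot: [0.701, 0.713, 0.0, 0.0]
ft_force: [-1.8, -0.6, 1.0]
grip_width: 0.0598
grip_force: 30.0
```

>>> step_arm(
  rows=[
    [0, 0, 0, 0, 0, 0],
    [0, 0, 0, 0, 0, 0],
    [0, 0, 0, 0, 0, 0],
    [0, 0, 0, 0, 0, 0],
  ],
  jaw=0.087,
)

```text
time: 26.55
position: [0.6599, 0.0643, 0.2852]
tool_rot: [0.701, 0.713, 0.0, 0.0]
ft_force: [-0.3, 0.4, 0.4]
grip_width: 0.0857
grip_force: 0.0
```

>>> step_arm(
  rows=[
    [0, 0, 0.02, 0, 0, 0],
    [0, 0, 0.04, 0, 0, 0],
    [0, 0, 0.05, 0, 0, 0],
    [-0.018, -0.011, 0.02, 0, 0, 0],
    [-0.03, -0.019, 0, 0, 0, 0],
    [-0.036, -0.023, 0, 0, 0, 0],
    [-0.036, -0.023, 0, 0, 0, 0],
    [-0.036, -0.023, 0, 0, 0, 0],
    [-0.036, -0.023, 0, 0, 0, 0],
    [-0.025, -0.015, 0, 0, 0, 0],
    [-0.014, -0.008, 0, 0, 0, 0],
    [0, 0, 0, 0, 0, 0],
  ],
)

```text
time: 28.05
position: [0.4285, -0.0809, 0.4155]
tool_rot: [0.701, 0.713, 0.0, 0.0]
ft_force: [0.4, -0.6, 0.3]
grip_width: 0.0868
grip_force: 0.0
```

```bash
python3 w.py carton_white,carton_kraft,tray_blue wrist,scene,side
```

```text
t 28.05 [ 0.4285 -0.0809  0.4155] yhead 0.9 tilt 0.001 w 0.0868 gf 0.0 [ 0.4 -0.6  0.3]
wrist carton_white 0.98 7581 z 0.1271 [ 0.4282 -0.0786] [0.0557 0.0639] 1.6
wrist carton_kraft 0.74 6311 z 0.1303 [0.6296 0.0535] [0.0099 0.0412] 12.0
tray_blue few 0
scene carton_white 0.94 2338 z 0.1281 [ 0.4306 -0.0793] [0.0578 0.062 ] 2.1
scene carton_kraft 0.83 2707 z 0.1521 [0.6624 0.0656] [0.0592 0.0591] 1.1
scene tray_blue 0.59 2900 z 0.0595 [0.6589 0.161 ] [0.0916 0.0898] 0.4
side carton_white 0.72 3447 z 0.1280 [ 0.4253 -0.0831] [0.055  0.0636] 1.7
side carton_kraft 0.70 2293 z 0.1518 [0.6561 0.0615] [0.0646 0.0599] 89.5
side tray_blue 0.74 702 z 0.0589 [0.6353 0.1635] [0.1192 0.047 ] 61.9
```

>>> step_arm(
  rows=[
    [0, 0, -0.04, 0, 0, 0.4],
    [0, 0, -0.04, 0, 0, 0],
    [0, 0, -0.04, 0, 0, 0],
    [0, 0, -0.025, 0, 0, 0],
    [0, 0, -0.012, 0, 0, 0],
    [0, 0, 0, 0, 0, 0],
  ],
)

```text
time: 29.4
position: [0.4289, -0.0807, 0.2579]
tool_rot: [0.698, 0.716, -0.0, -0.001]
ft_force: [-0.7, 0.0, 1.0]
grip_width: 0.0871
grip_force: 0.0
```

>>> step_arm(
  rows=[
    [0, 0, 0, 0, 0, 0],
    [0, 0, 0, 0, 0, 0],
    [0, 0, 0, 0, 0, 0],
    [0, 0, 0, 0, 0, 0],
    [0, 0, 0, 0, 0, 0],
    [0, 0, 0, 0, 0, 0],
  ],
  jaw=0.03,
)

```text
time: 30.15
position: [0.4288, -0.0807, 0.2586]
tool_rot: [0.698, 0.716, 0.0, 0.0]
ft_force: [-1.1, 0.0, 5.7]
grip_width: 0.0561
grip_force: 30.0
```

>>> step_arm(
  rows=[
    [0, 0, 0.01, 0, 0, 0],
    [0, 0, 0.03, 0, 0, 0],
    [0, 0, 0.045, 0, 0, 0],
    [0, 0, 0.05, 0, 0, 0],
    [0, 0, 0.05, 0, 0, 0],
    [0, 0, 0.035, 0, 0, 0],
    [0, 0, 0, 0, 0, 0],
  ],
)

```text
time: 31.02
position: [0.4289, -0.0806, 0.4807]
tool_rot: [0.698, 0.716, 0.001, 0.003]
ft_force: [-0.3, -0.3, -2.5]
grip_width: 0.0559
grip_force: 30.0
```

>>> step_arm(
  rows=[
    [0.01, 0.01, 0, 0, 0, 0],
    [0.018, 0.02, 0, 0, 0, 0],
    [0.025, 0.027, 0, 0, 0, 0],
    [0.025, 0.027, 0, 0, 0, 0],
    [0.025, 0.027, 0, 0, 0, 0],
    [0.025, 0.027, 0, 0, 0, 0],
    [0.025, 0.027, 0, 0, 0, 0],
    [0.025, 0.027, 0, 0, 0, 0],
    [0.022, 0.022, 0, 0, 0, 0],
    [0.018, 0.018, 0, 0, 0, 0],
    [0.0095, 0.0105, 0, 0, 0, 0],
    [0, 0, 0, 0, 0, 0],
  ],
)

```text
time: 32.52
position: [0.6564, 0.1628, 0.4759]
tool_rot: [0.698, 0.716, -0.001, -0.001]
ft_force: [-0.1, -0.0, -2.0]
grip_width: 0.056
grip_force: 30.0
```

>>> step_arm(
  rows=[
    [0, 0, -0.03, 0, 0, 0],
    [0, 0, -0.04, 0, 0, 0],
    [0, 0, -0.04, 0, 0, 0],
    [0, 0, -0.03, 0, 0, 0],
    [0, 0, -0.015, 0, 0, 0],
    [0, 0, -0.01, 0, 0, 0],
    [0, 0, 0, 0, 0, 0],
  ],
)

```text
time: 33.4
position: [0.6563, 0.1617, 0.3133]
tool_rot: [0.699, 0.716, -0.0, -0.0]
ft_force: [0.4, -0.4, -2.0]
grip_width: 0.0557
grip_force: 30.0
```

```bash
python3 w.py carton_white,carton_kraft,bookend scene,side; ls pics | tail -3
```

```text
t 33.40 [0.6563 0.1617 0.3133] yhead 1.4 tilt 0.000 w 0.0557 gf 30.0 [ 0.4 -0.4 -2. ]
scene carton_white 0.76 857 z 0.1827 [0.6471 0.1675] [0.0164 0.0337] 4.7
scene carton_kraft 0.81 2762 z 0.1520 [0.6621 0.0645] [0.0606 0.0597] 1.2
scene bookend 0.91 2242 z 0.1559 [0.6578 0.2551] [0.0598 0.0032] 2.7
side carton_white 0.85 1646 z 0.1839 [0.6539 0.149 ] [0.0549 0.0457] 3.0
side carton_kraft 0.60 2202 z 0.1519 [0.6562 0.0617] [0.0622 0.0592] 89.5
side bookend 0.63 731 z 0.1203 [0.6326 0.2539] [0.0085 0.0407] 87.5
wrist_2.62.png
wrist_28.10.png
wrist_7.25.png
```

Bottom is about 6.5 mm above the floor.

>>> step_arm(
  rows=[
    [0, 0, -0.003, 0, 0, 0],
    [0, 0, -0.002, 0, 0, 0],
    [0, 0, 0, 0, 0, 0],
  ],
)

```text
time: 34.17
position: [0.6562, 0.1618, 0.3078]
tool_rot: [0.698, 0.716, -0.0, -0.0]
ft_force: [-0.1, -0.2, -1.7]
grip_width: 0.0558
grip_force: 30.0
```

>>> step_arm(
  rows=[
    [0, 0, -0.001, 0, 0, 0],
    [0, 0, 0, 0, 0, 0],
  ],
)

```text
time: 34.42
position: [0.6563, 0.1618, 0.3071]
tool_rot: [0.698, 0.716, -0.0, -0.0]
ft_force: [-0.3, -0.2, -2.2]
grip_width: 0.056
grip_force: 30.0
```

>>> step_arm(
  rows=[
    [0, 0, -0.001, 0, 0, 0],
    [0, 0, 0, 0, 0, 0],
  ],
)

```text
time: 34.67
position: [0.6563, 0.1619, 0.3067]
tool_rot: [0.698, 0.716, 0.0, 0.0]
ft_force: [-0.1, -0.0, 0.1]
grip_width: 0.0561
grip_force: 30.0
```

>>> step_arm(
  rows=[
    [0, 0, 0, 0, 0, 0],
    [0, 0, 0, 0, 0, 0],
    [0, 0, 0, 0, 0, 0],
    [0, 0, 0, 0, 0, 0],
  ],
  jaw=0.087,
)

```text
time: 35.17
position: [0.6563, 0.1618, 0.3063]
tool_rot: [0.698, 0.716, 0.0, 0.0]
ft_force: [-0.0, 0.0, 0.0]
grip_width: 0.0842
grip_force: 0.0
```

>>> step_arm(
  rows=[
    [0, 0, 0.02, 0, 0, 0],
    [0, 0, 0.04, 0, 0, 0],
    [0, 0, 0.05, 0, 0, 0],
    [-0.02, 0, 0.03, 0, 0, 0],
    [-0.04, 0, 0, 0, 0, 0],
    [-0.05, 0, 0, 0, 0, 0],
    [-0.05, 0, 0, 0, 0, 0],
    [-0.05, 0, 0, 0, 0, 0],
    [-0.03, 0, 0, 0, 0, 0],
    [0, 0, 0, 0, 0, 0],
    [0, 0, 0, 0, 0, 0],
  ],
)

```text
time: 36.55
position: [0.4173, 0.1619, 0.4468]
tool_rot: [0.698, 0.716, 0.001, 0.001]
ft_force: [0.1, -0.5, 0.5]
grip_width: 0.0873
grip_force: 0.0
```

```bash
python3 w.py carton_white,carton_kraft,carton_violet,carton_orange,bookend,clip_tub side,scene; cp pics/scene_3[6-9]*.png pics/final.png; ls pics
```

```text
t 36.55 [0.4173 0.1619 0.4468] yhead 1.4 tilt 0.003 w 0.0873 gf 0.0 [ 0.1 -0.5  0.5]
side carton_white 0.84 2028 z 0.1758 [0.6517 0.1585] [0.0542 0.0644] 1.4
side carton_kraft 0.98 2250 z 0.1520 [0.6566 0.0617] [0.0588 0.0621] 1.1
side carton_violet 0.63 2084 z 0.1298 [ 0.6562 -0.0359] [0.0526 0.0619] 2.2
side carton_orange 0.60 1949 z 0.1080 [ 0.6614 -0.1353] [0.0555 0.0627] 0.7
bookend few 0
side clip_tub 0.74 1770 z 0.1040 [ 0.6638 -0.2218] [0.0607 0.0574] 43.3
scene carton_white 0.89 3478 z 0.1759 [0.6593 0.161 ] [0.0548 0.064 ] 0.6
scene carton_kraft 0.60 2773 z 0.1520 [0.6618 0.0651] [0.0601 0.0603] 0.7
scene carton_violet 0.98 2205 z 0.1300 [ 0.6626 -0.0318] [0.0509 0.0587] 1.7
scene carton_orange 0.90 1929 z 0.1078 [ 0.667  -0.1322] [0.0608 0.0544] 89.4
scene bookend 0.62 2468 z 0.1550 [0.6586 0.2556] [0.0594 0.0049] 3.1
scene clip_tub 0.90 1458 z 0.1028 [ 0.6715 -0.2196] [0.0593 0.058 ] 67.7
final.png
scene0.png
scene_11.82.png
scene_16.73.png
scene_20.12.png
scene_25.18.png
scene_28.30.png
scene_33.45.png
scene_36.95.png
scene_5.40.png
scene_7.50.png
side0.png
side_12.03.png
side_16.98.png
side_20.27.png
side_25.32.png
side_28.50.png
side_33.65.png
side_36.60.png
side_5.30.png
side_7.75.png
wrist_11.62.png
wrist_19.98.png
wrist_2.62.png
wrist_28.10.png
wrist_7.25.png
```

View pics/final.png

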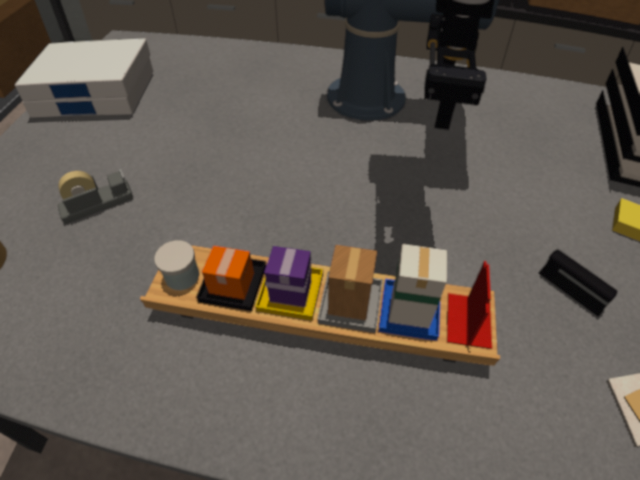

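The picture shows orange (228,272), violet (288,275), kraft (352,283) and white (418,290), each centred in its tray. The tub and bookend stand where they started.

```bash
python3 -c "
from rig import hand_in;print(hand_in())"
```

```text
the job is handed in; nothing more can be done
None
```

The job is handed in, verdict not shown: from the bookend, white, kraft, violet and orange each stand flat, upright and square in their trays, measured within about 3 mm of centre, with the bookend and tub not visibly moved.

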